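# Clamp a lamp in the test nest, release it and tray it

### The arm

A 6-joint arm with a two-finger parallel gripper is mounted at the origin on the work surface. World frame = base frame: x ahead of the robot, y to its left, z up, the work surface at z = 0. Lengths are in mm, angles in degrees, forces in N, time in s.
With the tool pointing down it reaches from about 350 to 850 mm from the base axis. Payload 8.1 kg.
Tool frame: the origin (TCP) lies midway between the tips of the shut fingers; the grasp point (between the pads) lies 19 mm behind it (r.pinch_z is the distance from the TCP to the grasp point, in mm); z points along the fingers, y is the line along which they close (so a half turn about z gives the same grasp; the last joint's range is limited). The gripper opens to 85 mm and grips with 20 to 120 N. Pads are 22 mm wide; open, the fingers measure 114 mm over their backs; the gripper's body (76 mm by 85 mm) begins 54 mm behind the grasp point. The pads swing forward as they close: fully open they stand 13 mm farther back than shut.
Start: joints at [-75.195, 7.471, 85.268, -0, 87.261, -4.893], TCP at [202.26, -564.886, 231.292] pointing down, gripper open.
Joint ranges: [-169.43, 169.43], [-51.17, 129.36], [1.28, 143.12], [-76.62, 256.62], [0, 156.53], [-152.29, 152.29]. Speed limits (degrees/s): [136.94, 136.94, 159.86, 180, 180, 180].

### API

Orientations are given as [roll, pitch, yaw] about the fixed x, y, z axes, in that order (R = Rz(yaw) Ry(pitch) Rx(roll)).
In Python, from bench import sensors, optics, job, r gives the robot as it stands.
- The arm moves only by the tool play_rows, never from a script. Its argument "motion" is a list that holds one entry, the list of rows, each a list of 6 numbers: the shift along the tool's x, y, z in cm, then the turn, a rotation vector about the tool's x, y, z in degrees. In form: [[[x, y, z, ax, ay, az], ...]]. A call has 1 to 5 rows; each row is the pose to reach, as a shift and turn from the pose commanded when the call began, along the tool's axes at that moment; what a row does not reach only later rows make up. A row lasts 1/10 s, in which the tool goes at most 50 mm and 8.59 degrees, less where a joint would pass 70% of its speed; a pose out of reach is approached as far as the arm can. A call with a gripper value outside its range is refused whole. "jaw" is the opening, from 0 (shut) to 1 (fully open), set as the call begins (left out, the last holds). The fingers move at their own pace and stop on an object; "squeeze" is the grip in N (left out, the last holds). Time passes only in rows, so rows that repeat a pose let the fingers close. It gives the time, the measured TCP pose, the force, the opening and the grip force at its end, in the units of the state.
- sensors.sense(): the state, without advancing time (a new reading comes with each control period).
- optics.snapshot(name): name is "scene" or "top" or "wrist"; returns a dict with "pixels" (384x512x3 uint8, red, green, blue), "mtx" (3x3 intrinsics, pixels), "R" (3x3) and "t" (3): a world point X has camera coordinates R X + t; the wrist camera has in their place "T_tool_cam" (4x4, takes a point from camera to tool coordinates, whose origin is the TCP and whose axes are the flange's). Camera axes: x right, y down, z forward; pixel columns grow to the right and rows downward; lengths in mm; the calibration is good to about 2 mm. The wrist camera is an equidistant fisheye: a pixel r from the principal point sees the ray r / f radians off the axis. A picture is of the moment at which its call begins: read the wrist's pose just before it. There is no depth.
- job.hand_in(): hands the job in; it is judged then, once.
The state is a dict: "time": time; "joint_pos": joint angles; "qd": joint speeds; "joint_efforts": joint torques, N m; "tool_pos": TCP position; "tcp_rot": TCP orientation; "ft_force": force on the tool from outside, world axes, zero at the start; "wrist_torque": the same for the moment, N m; "finger_gap": finger opening in mm; "grip_force": force on a finger pad.
Only numpy, scipy, OpenCV 4.12 (cv2) and the standard library are available. Lean on these libraries where they do the work, as an engineer would, in place of code of your own. Each camera call takes 0.05 s, during which the arm holds its last target. There are 200 camera calls.

### The job

Draw the lamp that sticks out of the rack by its plug end, lay it in the test nest, plug in the socket block's notch and fully home, swing the toggle clamp over until it locks down on the lamp, and leave it locked with your hand off it for a good second. Then swing the clamp fully back open and lay the lamp flat in the tray beside the finished one. Lamps must stay level and be set down, not dropped, and everything else stays where it is.

Things in the scene. Friction and masses are not known exactly. Their poses are not given: they have to be found in the camera images.
- lamp: The lamp to test: white bar-shaped LED housing 170 (x) x 44 (y) x 36 mm (z), 0.26-0.4 kg, origin at its centre, z up. A round plug stub (14 mm diameter, 14 mm long) juts from its +x end at mid-height. On top: opal diffuser towards the plug, aluminium cover towards the tail. Starts in one of the rack's holes, lying, +x end 48-65 mm (plus stub) out of the front.
- lamp_plug (a point): Middle of the lamp's plug stub, 92 mm from the lamp's centre along its +x.
- nest: Fixed test nest: aluminium plate 340 x 120 x 12 mm (x from -205 to +135 mm of the origin, on the bench under the pocket's centre). x runs from the clamp end to the socket block. Black locating blocks, tops 54 mm above the bench, leave 2.5 mm round the lamp (6.5 mm at their chamfered tops). The side blocks cover only its ends: within 42 mm of the centre both sides are open for fingers, so hold the lamp by its middle.
- nest_seat (a point): Where the lamp's centre is when home: 38 mm above the bench (its underside on pads at 20 mm, its top 2 mm above the blocks). Axes as the nest's: the lamp's x must point along this x, its plug stub then lying in the socket block's 24 mm wide notch, which is open at the top.
- clamp_handle (a joint): Toggle clamp's handle angle: 0 open as at the start (arm upright, handle lying level, pointing away from the pocket) to 1.606 at its stop, past centre (arm level, handle upright). Handle direction in the nest's x-z plane: 176 degrees minus this, from +x towards +z. The spindle presses on the lamp from 1.28; centre at about 1.53. Up to 6 N at the grip either way. Left open it stays open.
- handle_pivot (a point): Middle of the handle's hinge pin, 171 mm from nest_seat along -x, 84 mm above the bench; its axis is the nest's y. It does not move.
- handle_grip (a point): Point on the axis of the handle's flat-sided black rubber grip (16 mm thick along the nest's y, 22 mm deep), 75 mm from handle_pivot; it moves with the handle. The grip reaches from 35 to 105 mm from the pivot. Pinch its two flat sides (along the nest's y); it can turn between the fingers as it swings.
- spindle: The rubber-capped spindle (15 mm diameter) at the end of the clamp's arm; it lands on the lamp's aluminium cover 50 mm from the lamp's centre. When open, arm and spindle stand just behind the tail end of the pocket, up to 165 mm above the bench, clear of a lamp lowered straight down.
- rack: Fixed sheet-metal rack of three pigeonholes side by side (75 mm apart), left or right of the nest. Origin on the bench under the middle of its open front; x points into it (135 mm deep), y across (228 mm wide). Floor 4 mm thick, holes 72 mm wide and 45 mm high, roof top 52 mm above the bench. A lamp can be taken only by the end that sticks out and drawn straight out along -x.
- tray: Fixed grey open tray on the other side of the nest, 235 (x) x 205 (y) x 28 mm high, walls and floor 4 mm. Origin on the bench under its centre. A finished lamp lies along x in its +y half; the tested lamp goes along x in the -y half (its middle is y = -48 mm), plug either way.
- lamp_done: Bystander: the finished lamp in the tray, like the lamp. Origin at its centre.
- offcut_a: Bystander: bare white U-profile, 120 x 40 x 33 mm, in another pigeonhole, front end 2 to 16 mm out. Origin 22 mm nearer the rack's front than its centre.
- offcut_b: Bystander: a second such U-profile, in the remaining pigeonhole.
- block: Bystander: layered wood block 70 x 42 x 24 mm beside the nest. Origin at its centre.
- tape: Bystander: roll of brown tape, 56 mm diameter, 20 mm high, lying on the other side of the nest. Origin under its centre.
- pliers: Bystander: long-nose pliers, 165 mm long, lying flat in front of the tray. Origin at the joint.

How it is judged (in metres and radians):
On the way, in this order (a step that is already met when the one before it is completed fails the run):
1. the lamp lies home in the nest (centre within 7 mm of nest_seat, aligned within 0.06 rad, plug in the notch) with the clamp open (distance between lamp and nest_seat below 0.007 m and angle between the x axis of lamp and the x axis of nest_seat, either way round below 0.06 rad and x of lamp_plug in the frame of nest_seat above 0.08 m and value of joint clamp_handle below 0.3 rad), for 0.2 s.
2. the clamp is locked past centre on the lamp (handle beyond 1.56 rad, spindle pressing with more than 3 N), lamp still home, the gripper touching neither clamp, nest nor lamp, for 0.9 s (distance between lamp and nest_seat below 0.007 m and angle between the x axis of lamp and the x axis of nest_seat, either way round below 0.06 rad and x of lamp_plug in the frame of nest_seat above 0.08 m and value of joint clamp_handle above 1.56 rad and contact force between spindle and lamp above 3 N and contact force between the fingers and nest below 0.3 N and contact force between the fingers and lamp below 0.3 N), for 0.9 s.
3. the clamp is swung back open (handle below 0.15 rad) with the lamp still home (distance between lamp and nest_seat below 0.007 m and angle between the x axis of lamp and the x axis of nest_seat, either way round below 0.06 rad and x of lamp_plug in the frame of nest_seat above 0.08 m and value of joint clamp_handle below 0.15 rad), for 0.2 s.
At the end, for the whole second after the job is handed in: the lamp lies flat and at rest on the tray's floor in its free half (centre within 40 mm along the tray, level within 0.08 rad), beside the finished one, and the clamp is open (handle below 0.2 rad) (value of joint clamp_handle below 0.2 rad and x of lamp in the frame of tray between -0.04 and 0.04 m and y of lamp in the frame of tray between -0.085 and 0.01 m and z of lamp in the frame of tray below 0.026 m and angle between lamp's own z axis and vertical below 0.08 rad and linear speed of lamp below 0.02 m/s); the robot touches nothing.
It fails at once if the finished lamp in the tray is moved by more than 30 mm (distance of lamp_done from where it was at the start of the episode above 0.03 m).
It fails at once if a profile in the rack is moved by more than 30 mm (distance of any of offcut_a, offcut_b from where it was at the start of the episode above 0.03 m).
It fails at once if the wood block, tape or pliers is moved by more than 30 mm (distance of any of block, tape, pliers from where it was at the start of the episode above 0.03 m).
It fails at once if the lamp is tipped by more than 0.5 rad (angle between lamp's own z axis and vertical above 0.5 rad).
It fails at once if the lamp is dropped (faster than 0.7 m/s, not held) (linear speed of lamp above 0.7 m/s and contact force between the fingers and lamp below 0.1 N).
It also fails if it takes over 72 s, if anything falls off the work surface, if the arm or the gripper's body presses on something with over 40 N, if the wrist force passes 120 N, or if a joint passes its speed limit or range.

## Working session

There is one attempt and no reset: what is moved stays moved. The work goes in short steps, Python scripts to look and compute and a tool call to move; the robot and the scene stay as the last step left them, time stands still between calls to the robot, and variables do not carry over. Pictures are saved under pics/ and viewed, at most 10 in all, crops included, and the job is handed in when it is done.

Besides the shell and the picture viewer there is one more tool, called after ">>>" by a JSON object that holds its "api" and its "payload", one argument or row to a line. play_rows: Moves the arm, as the interface text tells. Its arguments: {"type":"object","properties":{"motion":{"type":"array","items":{"type":"array","items":{"type":"array","items":{"type":"number"}}}},"jaw":{"type":"number"},"squeeze":{"type":"number"}},"required":["motion"]}

```bash
mkdir -p pics; ls
python3 - <<'E'
from bench import sensors, optics, job, r
import cv2,json
s=sensors.sense();print(s)
import pickle
d={}
for n in("top","scene"):
    p=optics.snapshot(n);d[n]=p;print(n,p["mtx"],p["R"],p["t"])
    cv2.imwrite(f"pics/{n}0.png",cv2.resize(p["pixels"][:,:,::-1],(800,600),interpolation=cv2.INTER_CUBIC))
pickle.dump(d,open("d.pkl","wb"))
E
```

```text
pics
{'time': 0.0, 'joint_pos': array([-7.51941993e+01,  7.51444701e+00,  8.53278065e+01, -2.90463447e-03,
        8.72627332e+01, -4.89435260e+00]), 'qd': array([0.09798649, 0.03034721, 0.04945161, 0.00761582, 0.0363186 ,
       0.01686398]), 'joint_efforts': array([ 1.78582603e-03, -5.69405937e+01, -5.00548697e+01,  6.47084971e-05,
        1.49154622e-02, -4.48071873e-06]), 'tool_pos': array([ 202.10963824, -564.35593619,  230.26544976]), 'tcp_rot': array([-1.79895149e+02, -6.06684457e-03,  1.97002892e+01]), 'ft_force': array([ 0.84977342, -0.16123435,  0.49180245]), 'wrist_torque': array([ 0.00838009,  0.01766274, -0.0378868 ]), 'grip_force': 0.0, 'finger_gap': 85.50310337504438}
top [[359.11804208   0.         250.828366  ]
 [  0.         359.11804208 195.83779411]
 [  0.           0.           1.        ]] [[-0.12230942 -0.99248061 -0.00475819]
 [-0.9715904   0.12071096 -0.20357051]
 [ 0.20261415 -0.02027558 -0.97904873]] [ 67.13857824 520.52741295 905.28813777]
scene [[495.96835131   0.         261.65653142]
 [  0.         495.96835131 187.48053294]
 [  0.           0.           1.        ]] [[-0.53200241  0.84671436  0.00694529]
 [ 0.65140207  0.4144978  -0.63550524]
 [-0.54097022 -0.33356614 -0.77206532]] [ 248.80534742 -267.38188809 1617.56194618]
```

View pics/top0.png

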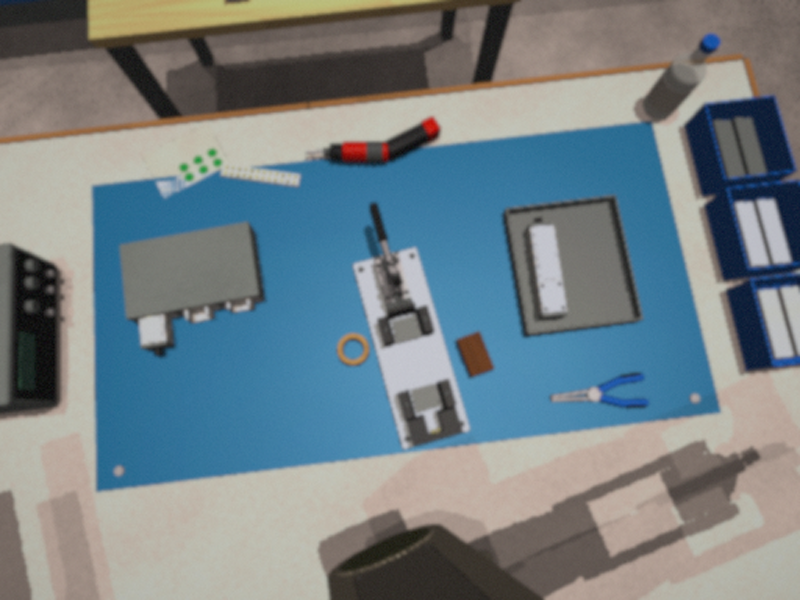

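View pics/scene0.png

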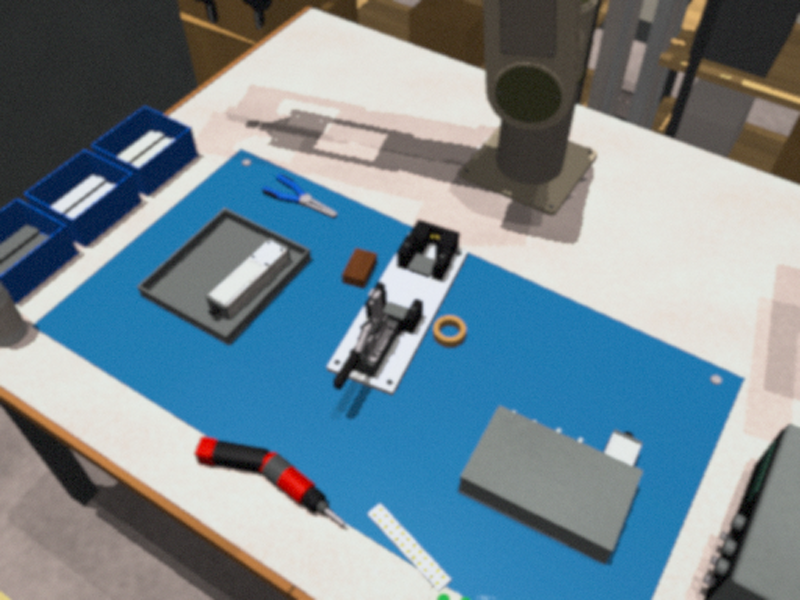

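Top view: the rack is upper left with its open front facing the robot (front roof edge about (132,319)-(258,297)). The lamp sticks out of the left hole at (155,332). The nest is in the middle with the socket towards the robot at (432,425), the clamp at (392,270) and its handle tip at (375,205). The tray is on the right. The scene view agrees.

```bash
cat > h.py <<'E'
import numpy as np,pickle
def ray(p,uv,z,s=1.5625):
    K,R,t=p["mtx"],p["R"],p["t"]
    u=np.array([(uv[0]+.5)/s-.5,(uv[1]+.5)/s-.5,1])
    d=R.T@np.linalg.inv(K)@u; c=-R.T@t
    return c+d*(z-c[2])/d[2]
E
python3 - <<'E'
from h import *
d=pickle.load(open("d.pkl","rb"))
np.set_printoptions(precision=1,suppress=True)
for n,z,L in [("rackroof",52,[(121,243),(249,223),(259,297),(132,319)]),("nestplate",12,[(355,264),(416,248),(469,432),(404,447)]),
 ("tray",28,[(503,211),(613,197),(639,320),(524,336)]),("lampend",40,[(141,347),(171,343)]),("done",40,[(530,226),(553,223),(566,312),(543,317)]),("block",24,[(475,354)]),("tape",20,[(353,349)]),("pl",8,[(595,395)])]:
    print(n,*[ray(d["top"],q,z)[:2] for q in L])
for n,z,L in [("rackroof",52,[(505,408),(640,478),(610,558),(462,482)]),("nestplate",12,[(329,367),(392,390),(467,254)]),("tray",28,[(228,211),(309,258),(228,338),(141,289)]),("tape",20,[(450,330)])]:
    print("S",n,*[ray(d["scene"],q,z)[:2] for q in L])
import cv2
a=d["top"]["pixels"][:,:,::-1]
cv2.imwrite("pics/c1.png",np.hstack([cv2.resize(a[135:235,70:180],None,fx=4,fy=4,interpolation=2)[:400],cv2.resize(a[185:285,235:305],None,fx=4,fy=4,interpolation=2)]))
E
```

```text
rackroof [696.7 461.8] [705.8 235.7] [569.6 228.1] [558.  446.4]
nestplate [619.5  59.2] [635.9 -54.5] [ 300.1 -101.3] [289.   11.8]
tray [ 680.9 -219.4] [ 682.7 -422.9] [ 452.9 -421.8] [ 449.7 -218.3]
lampend [510.  437.9] [510.6 386.5]
done [ 642.6 -259.6] [ 643.1 -301.3] [ 480.6 -294.3] [ 476.8 -253.4]
block [ 429.6 -129.8]
tape [464.7  79.1]
pl [ 335.2 -327.7]
S rackroof [577.  241.4] [576.2 459.2] [707.8 468.3] [718.4 246.3]
S nestplate [639.6 -48.1] [621.4  63.8] [297.5  20.1]
S tray [ 460.  -415.1] [ 474.  -211.4] [ 690.9 -217.3] [ 691.1 -415.9]
S tape [472.1  84.8]
```

View pics/c1.png

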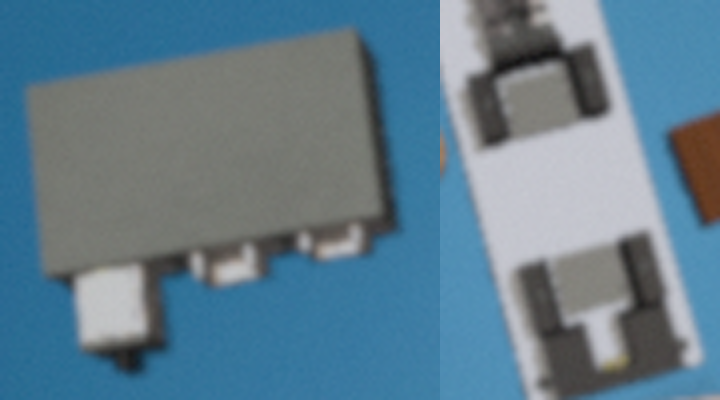

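Close-up: the lamp's end face is at crop (82-148,347) with the stub at (127,360). The nest pocket is open, its socket notch at crop (608,345). Next I move above the nest for a closer look.

>>> {"api": "play_rows", "payload": {
  "motion": [
    [[2.5,-2.9,-0.7,0,0,0],[4.9,-5.9,-1.3,0,0,0],[7.4,-8.8,-2,0,0,0],[9.8,-11.8,-2.7,0,0,0],[12.3,-14.75,-3.3,0,0,0]]
  ]
}}

```text
time: 0.6
tool_pos: [268.5, -383.0, 264.1]
tcp_rot: [-180.0, 0.0, 19.7]
ft_force: [-0.1, 0.1, 0.4]
finger_gap: 85.0
grip_force: 0.0
```

>>> {"api": "play_rows", "payload": {
  "motion": [
    [[2.5,-2.9,-0.7,0,0,0],[4.9,-5.9,-1.3,0,0,0],[7.4,-8.8,-2,0,0,0],[9.8,-11.8,-2.7,0,0,0],[12.3,-14.75,-3.3,0,0,0]]
  ]
}}

```text
time: 1.1
tool_pos: [334.5, -202.7, 297.4]
tcp_rot: [-180.0, -0.0, 19.7]
ft_force: [1.3, 0.7, 1.0]
finger_gap: 85.7
grip_force: 0.0
```

>>> {"api": "play_rows", "payload": {
  "motion": [
    [[2.5,-2.9,-0.7,0,0,2.4],[4.9,-5.9,-1.3,0,0,4.8],[7.4,-8.8,-2,0,0,7.2],[9.8,-11.8,-2.7,0,0,9.6],[12.3,-14.75,-3.3,0,0,12]]
  ]
}}

```text
time: 1.6
tool_pos: [400.6, -22.3, 330.5]
tcp_rot: [180.0, -0.0, 7.6]
ft_force: [0.2, -0.6, 0.1]
finger_gap: 85.4
grip_force: 0.0
```

>>> {"api": "play_rows", "payload": {
  "motion": [
    [[0,0,0,0,0,0],[0,0,0,0,0,0]]
  ]
}}

```text
time: 1.8
tool_pos: [400.4, -23.2, 330.0]
tcp_rot: [180.0, 0.0, 7.9]
ft_force: [-0.3, 0.0, 0.1]
finger_gap: 85.6
grip_force: 0.0
```

```bash
cat >> h.py <<'E'
import cv2
from scipy.spatial.transform import Rotation as Ro
def pose(s):
    return Ro.from_euler("xyz",s["tcp_rot"],degrees=True).as_matrix(),np.array(s["tool_pos"])
def wrist(name):
    from bench import sensors,optics
    s=sensors.sense();p=optics.snapshot("wrist");p["s"]=s
    pickle.dump(p,open(name+".pkl","wb"))
    cv2.imwrite(f"pics/{name}.png",cv2.resize(p["pixels"][:,:,::-1],(800,600),interpolation=cv2.INTER_CUBIC))
    return p
def wray(p,uv,z,s=1.5625):
    R,t=pose(p["s"]);K=p["mtx"];T=p["T_tool_cam"]
    x=((uv[0]+.5)/s-.5-K[0,2])/K[0,0];y=((uv[1]+.5)/s-.5-K[1,2])/K[1,1]
    th=np.hypot(x,y);d=np.array([x/th*np.sin(th),y/th*np.sin(th),np.cos(th)])
    d=R@T[:3,:3]@d;c=R@T[:3,3]+t
    return c+d*(z-c[2])/d[2]
def goto(x,y,z,yaw):
    "tool shift in cm, turn about tool z (tool kept pointing down)"
    from bench import sensors
    s=sensors.sense();R,t=pose(s)
    Rt=Ro.from_euler("xyz",[180,0,yaw],degrees=True).as_matrix()
    print("now",np.round(t,1),np.round(s["tcp_rot"],1),"shift cm",np.round(R.T@(np.array([x,y,z])-t)/10,2),"turn",np.round(np.degrees(Ro.from_matrix(R.T@Rt).as_rotvec()),1))
E
python3 - <<'E'
from h import *
p=wrist("w1");print(p["mtx"],p["T_tool_cam"].round(2),p["s"]["tool_pos"],p["s"]["tcp_rot"],p["s"]["joint_pos"])
E
```

```text
[[297.31863964   0.         258.60174034]
 [  0.         297.31863964 191.3094112 ]
 [  0.           0.           1.        ]] [[   0.     -0.95   -0.32   83.32]
 [   1.      0.      0.      0.15]
 [  -0.     -0.32    0.95 -143.7 ]
 [   0.      0.      0.      1.  ]] [400.42975055 -23.22413376 329.97422941] [1.79994055e+02 4.56086324e-02 7.88107322e+00] [-1.06345803e+01 -2.51870231e+01  1.04440800e+02 -2.04827874e-02
  1.00787582e+02  7.14805177e+01]
```

View pics/w1.png

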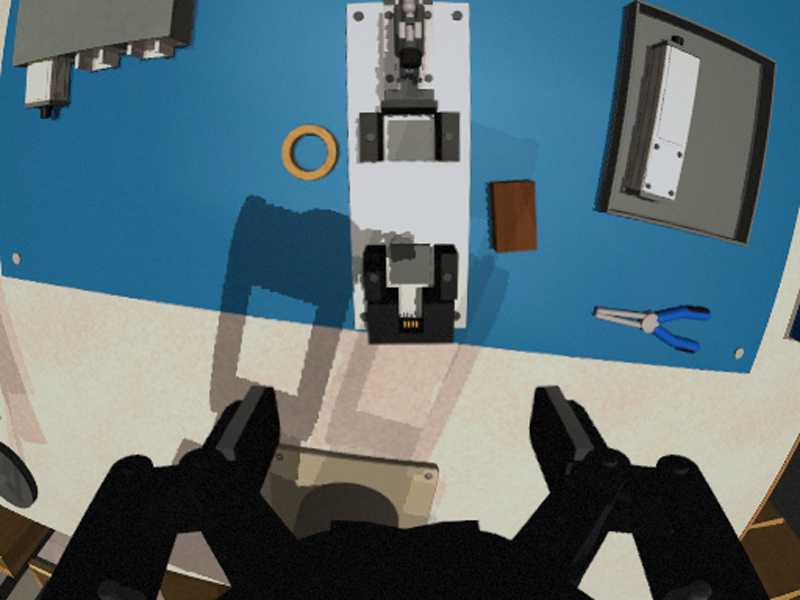

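Wrist view: nest plate corners at (347,3), (468,4), (355,327) and (467,328). Socket block front edge (368-453,343), notch centre x 410. Tray corners (630,2), (775,62), (747,243) and (597,211). Lamp end at (45,105).

Run:
```python
from h import *
p=pickle.load(open("w1.pkl","rb"))
np.set_printoptions(precision=1,suppress=True)
for n,z,L in [("plate",12,[(347,3),(468,4),(467,328),(355,327)]),("sock",54,[(368,343),(453,343),(453,304),(368,304)]),("tailblocks top",54,[(360,113),(460,112),(460,161),(359,161)]),("pads",20,[(386,162),(435,162),(388,117)]),("sideinner",54,[(383,162),(437,162),(387,250),(434,250)]),("plates lit end",54,[(363,249),(458,249)]),
("tray",28,[(630,2),(775,62),(747,243),(597,211)]),("lamp",40,[(25,105),(64,106)]),("rackfront",52,[(14,66),(190,45)]),("done",40,[(664,42),(699,55),(673,199),(641,192)]),("tape",20,[(309,152)]),("block",24,[(489,182),(537,250)])]:
    print(n,*[wray(p,q,z)[:2] for q in L])
goto(470,395,250,4)
```

```text
plate [622.7  63.9] [638.2 -53.5] [ 303.7 -105.3] [288.4  14.6]
sock [290.8  -2.4] [302.3 -85.9] [342.8 -78.8] [331.6   2.1]
tailblocks top [508.1  31. ] [521.5 -56.5] [477.4 -63.1] [464.8  26.3]
pads [465.6   3.3] [472.2 -43.4] [509.5   7.3]
sideinner [466.6   4.8] [473.3 -42.8] [386.6  -9.3] [392.7 -52.3]
plates lit end [384.6  12.9] [396.8 -74.3]
tray [ 681.5 -217. ] [ 686.9 -427.2] [ 459.1 -429.1] [ 453.5 -214.4]
lamp [512.8 438.9] [508.1 370.6]
rackfront [560.6 454.1] [565.2 204.8]
done [ 645.4 -255.1] [ 646.4 -300.8] [ 484.8 -295.5] [ 483.3 -254.4]
tape [466.9  79.3]
block [461.4 -98. ] [ 402.  -159.6]
now [400.2 -24.1 329.8] [180.    0.1   7.8] shift cm [ 12.6 -40.6   8. ] turn [0.  0.1 3.8]
```

>>> {"api": "play_rows", "payload": {
  "motion": [
    [[0.7,-4.2,1.1,0,0,0],[1.4,-8.4,2.2,0,0,0],[2.0,-12.5,3.3,0,0,0],[2.7,-16.7,4.4,0,0,0],[3.4,-20.9,5.5,0,0,0]]
  ]
}}

```text
time: 2.35
tool_pos: [406.3, 187.7, 274.6]
tcp_rot: [180.0, -0.0, 7.6]
ft_force: [0.7, -0.2, -0.1]
finger_gap: 85.6
grip_force: 0.0
```

>>> {"api": "play_rows", "payload": {
  "motion": [
    [[0.7,-4.2,1.1,0,0,0.8],[1.4,-8.4,2.2,0,0,1.6],[2.0,-12.5,3.3,0,0,2.4],[2.7,-16.7,4.4,0,0,3.2],[3.4,-20.9,5.5,0,0,3.8]]
  ]
}}

```text
time: 2.85
tool_pos: [412.8, 399.3, 219.3]
tcp_rot: [180.0, 0.0, 3.7]
ft_force: [1.3, 0.2, 1.0]
finger_gap: 85.3
grip_force: 0.0
```

>>> {"api": "play_rows", "payload": {
  "motion": [
    [[0,0,0,0,0,0],[0,0,0,0,0,0]]
  ]
}}

```text
time: 3.05
tool_pos: [412.2, 398.2, 218.7]
tcp_rot: [179.9, 0.1, 3.9]
ft_force: [0.6, -0.5, -0.4]
finger_gap: 85.3
grip_force: 0.0
```

Run:
```python
from h import *
p=wrist("w2");print(p["s"]["tool_pos"],p["s"]["tcp_rot"],p["s"]["joint_pos"])
```

```text
[412.20505945 398.20443444 218.72949376] [1.79869888e+02 1.28857388e-01 3.89096677e+00] [ 3.89058263e+01  3.84756220e+00  9.04441273e+01 -3.27098666e-02
  8.58885027e+01  1.25017110e+02]
```

View pics/w2.png

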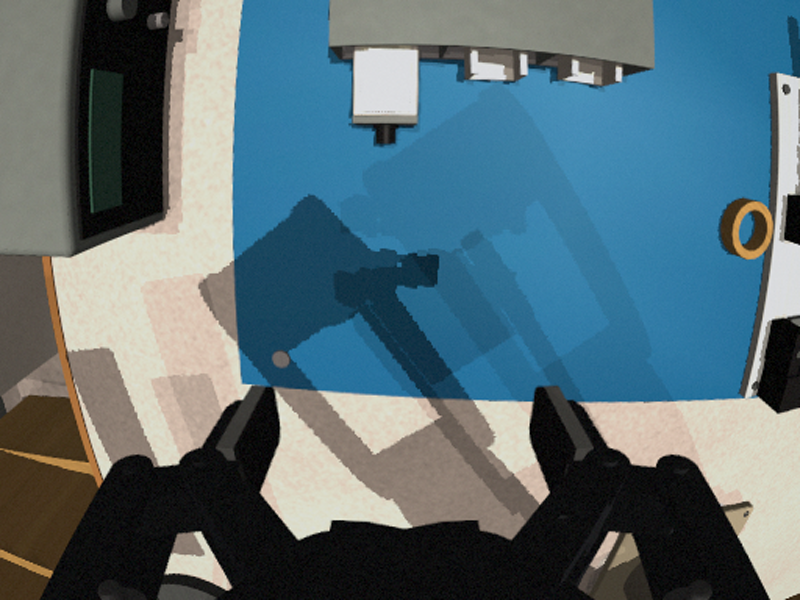

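The lamp end is clear: top front edge (352,116)-(418,116), stub centre x 385. Its sides reach the roof edge at (356,48)-(418,48).

Run:
```python
from h import *
p=pickle.load(open("w2.pkl","rb"))
np.set_printoptions(precision=1,suppress=True)
for n,z,L in [("lamp",40,[(352,116),(418,116),(418,50),(355,50)]),("bottomfront",4,[(354,124),(416,124)]),("stub",22,[(385,143)]),("roof",52,[(330,45),(653,69)])]:
    print(n,*[wray(p,q,z)[:2] for q in L])
goto(535,400,130,4)
```

```text
lamp [514.4 440.2] [517.  395.4] [563.6 398.7] [561.2 441.2]
bottomfront [510.3 442.3] [513.  395.5]
stub [496.8 417.2]
roof [562.  456.7] [575.7 230. ]
now [412.6 397.9 219.7] [179.9   0.    3.8] shift cm [12.2  0.6  9. ] turn [ 0.1  0.  -0.2]
```

>>> {"api": "play_rows", "payload": {
  "motion": [
    [[3,-0.3,3.7,0,0,0],[6,-0.7,7.5,0,0,0],[9.1,-1,11.2,0,0,0],[12.1,-1.3,15,0,0,0],[12.1,-1.3,15,0,0,0]]
  ],
  "jaw": 0.78
}}

```text
time: 3.6
tool_pos: [531.0, 414.6, 60.4]
tcp_rot: [179.6, 0.6, 3.7]
ft_force: [-1.5, -1.7, -1.1]
finger_gap: 66.6
grip_force: 0.0
```

Run:
```python
from h import *
goto(532,419,8,4)
```

```text
now [531.  414.6  60.4] [179.6   0.6   3.7] shift cm [ 0.18 -0.47  5.24] turn [ 0.4  0.6 -0.3]
```

>>> {"api": "play_rows", "payload": {
  "motion": [
    [[0.2,-0.3,1,0,0,0],[0.2,-0.3,2,0,0,0],[0.2,-0.3,3,0,0,0],[0.2,-0.3,3.5,0,0,0],[0.2,-0.3,3.5,0,0,0]]
  ]
}}

```text
time: 4.1
tool_pos: [532.9, 423.8, 35.5]
tcp_rot: [-180.0, -0.0, 3.9]
ft_force: [0.3, 0.5, -0.6]
finger_gap: 66.4
grip_force: 0.0
```

>>> {"api": "play_rows", "payload": {
  "motion": [
    [[0,0,0,0,0,0]]
  ]
}}

```text
time: 4.2
tool_pos: [533.5, 424.1, 36.2]
tcp_rot: [-180.0, -0.1, 3.9]
ft_force: [0.2, 0.5, 0.1]
finger_gap: 67.0
grip_force: 0.0
```

Run:
```python
from h import *
goto(532,419,8,4)
```

```text
now [533.5 424.1  36.2] [-1.8e+02 -1.0e-01  3.9e+00] shift cm [-0.19  0.5   2.82] turn [-0.  -0.1 -0.1]
```

>>> {"api": "play_rows", "payload": {
  "motion": [
    [[-0.2,0.5,0,0,0,0],[-0.2,0.5,1,0,0,0],[-0.2,0.5,2,0,0,0],[-0.2,0.5,2.8,0,0,0],[-0.2,0.5,2.8,0,0,0]]
  ]
}}

```text
time: 4.7
tool_pos: [530.4, 417.6, 4.5]
tcp_rot: [179.9, 0.2, 3.9]
ft_force: [-0.3, -0.1, 0.0]
finger_gap: 66.7
grip_force: 0.0
```

>>> {"api": "play_rows", "payload": {
  "motion": [
    [[0,0,0,0,0,0],[0,0,0,0,0,0],[0,0,0,0,0,0],[0,0,0,0,0,0],[0,0,0,0,0,0]]
  ],
  "jaw": 0.3,
  "squeeze": 80
}}

```text
time: 5.2
tool_pos: [532.1, 418.8, 7.6]
tcp_rot: [-180.0, -0.0, 3.9]
ft_force: [-0.8, -0.6, -0.0]
finger_gap: 42.9
grip_force: 81.2
```

>>> {"api": "play_rows", "payload": {
  "motion": [
    [[0,0,0,0,0,0],[0,0,0,0,0,0]]
  ]
}}

```text
time: 5.4
tool_pos: [532.1, 418.8, 7.6]
tcp_rot: [-180.0, -0.0, 3.9]
ft_force: [-1.6, -0.4, 0.9]
finger_gap: 42.6
grip_force: 81.2
```

>>> {"api": "play_rows", "payload": {
  "motion": [
    [[-0.5,0,-0.2,0,0,0],[-2,0,-0.2,0,0,0],[-4,0,-0.2,0,0,0],[-6,0,-0.2,0,0,0],[-8,0,-0.2,0,0,0]]
  ]
}}

```text
time: 5.9
tool_pos: [450.5, 412.7, 8.7]
tcp_rot: [180.0, 0.1, 3.9]
ft_force: [0.4, 0.5, -2.4]
finger_gap: 43.1
grip_force: 81.4
```

>>> {"api": "play_rows", "payload": {
  "motion": [
    [[-2,0,0,0,0,0],[-4,0,0,0,0,0],[-5.5,0,0,0,0,0],[-6.5,0,0,0,0,0],[-6.5,0,0,0,0,0]]
  ]
}}

```text
time: 6.4
tool_pos: [385.6, 408.5, 8.8]
tcp_rot: [180.0, 0.1, 4.0]
ft_force: [0.8, 0.6, -3.1]
finger_gap: 42.8
grip_force: 81.5
```

>>> {"api": "play_rows", "payload": {
  "motion": [
    [[0,0,0,0,0,0],[0,0,0,0,0,0]]
  ]
}}

```text
time: 6.6
tool_pos: [388.1, 409.0, 9.6]
tcp_rot: [-180.0, -0.0, 3.9]
ft_force: [-0.1, 0.4, -2.3]
finger_gap: 43.2
grip_force: 81.5
```

Run:
```python
from bench import optics
import cv2
a=optics.snapshot("top")["pixels"][140:260,60:200,::-1];b=optics.snapshot("scene")["pixels"][240:384,280:440,::-1]
cv2.imwrite("pics/t3.png",cv2.hconcat([cv2.resize(a,(400,343),interpolation=2),cv2.resize(b,(380,343),interpolation=2)]))
```

```text
(no output)
```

View pics/t3.png

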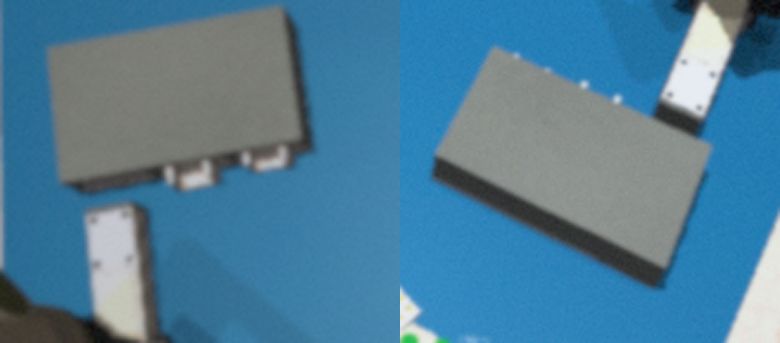

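The lamp is fully out with a gap of about 12 mm to the rack, and it is level. I set it on the bench, rise, then turn the wrist half round so the camera side faces away from the clamp.

>>> {"api": "play_rows", "payload": {
  "motion": [
    [[0,0,0.2,0,0,0],[0,0,0.4,0,0,0],[0,0,0.6,0,0,0],[0,0,0.6,0,0,0],[0,0,0.6,0,0,0]]
  ]
}}

```text
time: 7.2
tool_pos: [387.4, 408.8, 3.6]
tcp_rot: [180.0, -0.0, 3.9]
ft_force: [-1.6, -2.5, 2.2]
finger_gap: 42.6
grip_force: 82.1
```

>>> {"api": "play_rows", "payload": {
  "motion": [
    [[0,0,0,0,0,0],[0,0,0,0,0,0],[0,0,0,0,0,0],[0,0,0,0,0,0]]
  ],
  "jaw": 0.8
}}

```text
time: 7.6
tool_pos: [387.3, 408.9, 3.4]
tcp_rot: [-180.0, -0.0, 3.9]
ft_force: [-0.0, -0.7, 0.0]
finger_gap: 68.3
grip_force: 0.0
```

>>> {"api": "play_rows", "payload": {
  "motion": [
    [[0,0,-2,0,0,0],[0,0,-5,0,0,0],[2,0,-8,0,0,0],[5,0,-8,0,0,0],[6.6,0,-8,0,0,0]]
  ]
}}

```text
time: 8.1
tool_pos: [455.9, 414.2, 85.6]
tcp_rot: [-179.9, -0.2, 3.9]
ft_force: [-0.5, -0.7, -0.2]
finger_gap: 68.4
grip_force: 0.0
```

>>> {"api": "play_rows", "payload": {
  "motion": [
    [[0,0,0,0,0,-8],[0,0,0,0,0,-16],[0,0,0,0,0,-24],[0,0,0,0,0,-32],[0,0,0,0,0,-40]]
  ]
}}

```text
time: 8.6
tool_pos: [453.1, 413.3, 83.2]
tcp_rot: [-180.0, -0.0, 44.2]
ft_force: [0.4, 0.3, 0.2]
finger_gap: 68.2
grip_force: 0.0
```

>>> {"api": "play_rows", "payload": {
  "motion": [
    [[0,0,0,0,0,-8],[0,0,0,0,0,-16],[0,0,0,0,0,-24],[0,0,0,0,0,-32],[0,0,0,0,0,-40]]
  ]
}}

```text
time: 9.1
tool_pos: [453.1, 413.3, 83.2]
tcp_rot: [-180.0, -0.0, 84.2]
ft_force: [-0.0, -0.6, -1.0]
finger_gap: 68.3
grip_force: 0.0
```

>>> {"api": "play_rows", "payload": {
  "motion": [
    [[0,0,0,0,0,-8],[0,0,0,0,0,-16],[0,0,0,0,0,-24],[0,0,0,0,0,-32],[0,0,0,0,0,-40]]
  ]
}}

```text
time: 9.6
tool_pos: [453.1, 413.3, 83.2]
tcp_rot: [180.0, -0.0, 124.2]
ft_force: [0.2, -0.6, 0.4]
finger_gap: 68.4
grip_force: 0.0
```

>>> {"api": "play_rows", "payload": {
  "motion": [
    [[0,0,0,0,0,-8],[0,0,0,0,0,-16],[0,0,0,0,0,-24],[0,0,0,0,0,-32],[0,0,0,0,0,-40]]
  ]
}}

```text
time: 10.1
tool_pos: [453.1, 413.3, 83.2]
tcp_rot: [180.0, -0.0, 164.2]
ft_force: [-0.5, -1.2, -0.2]
finger_gap: 68.4
grip_force: 0.0
```

>>> {"api": "play_rows", "payload": {
  "motion": [
    [[0,0,0,0,0,-7],[0,0,0,0,0,-14],[0,0,0,0,0,-20],[0,0,0,0,0,-20]]
  ]
}}

```text
time: 10.5
tool_pos: [453.0, 413.3, 83.2]
tcp_rot: [180.0, -0.0, -176.0]
ft_force: [-0.2, -0.3, 0.1]
finger_gap: 68.3
grip_force: 0.0
```

Run:
```python
from h import *
goto(454.4,413.6,4,184)
p=wrist("w4");print(p["s"]["joint_pos"])
```

```text
now [453.  413.3  83.2] [ 180.   -0. -176.] shift cm [-0.14  0.02  7.92] turn [ 0. -0. -0.]
[ 3.75825394e+01  1.59958778e+01  9.14710015e+01  2.44067938e-03
  7.25340907e+01 -5.64121804e+01]
```

View pics/w4.png

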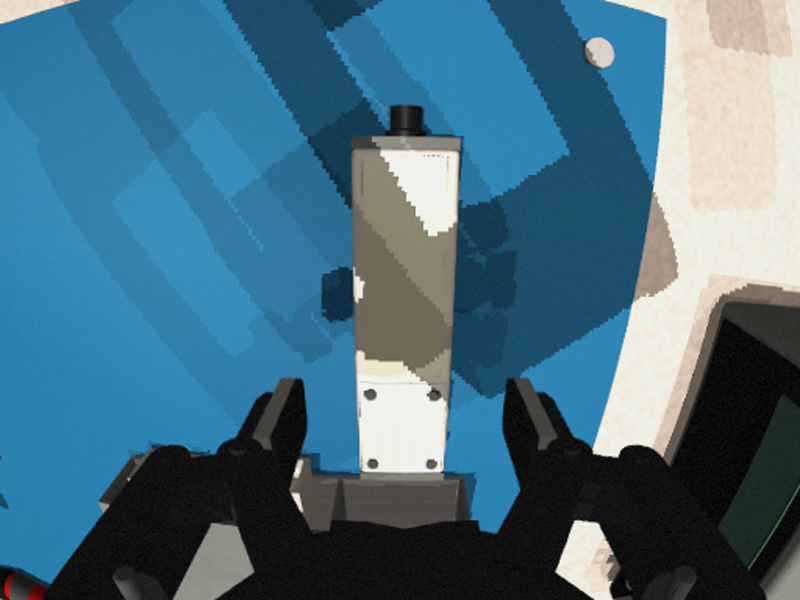

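The lamp lies flat on the bench between the fingers. Plug-end top edge (353-460,150), tail edge (360-443,472).

Run:
```python
from h import *
np.set_printoptions(precision=1,suppress=True)
p=pickle.load(open("w4.pkl","rb"))
P=np.array([wray(p,q,36)[:2] for q in[(353,150),(460,150),(443,472),(360,472)]]);print(P)
a=P[:2].mean(0);b=P[2:].mean(0);c=(a+b)/2;v=a-b;print(c,np.linalg.norm(v),np.degrees(np.arctan2(v[1],v[0])))
goto(c[0],c[1],8,np.degrees(np.arctan2(v[1],v[0])))
```

```text
[[373.1 386.7]
 [370.  430. ]
 [529.8 438.9]
 [532.9 395.3]]
[451.5 412.7] 160.01080869453926 -176.8418866563505
now [453.1 413.3  83.2] [ 180.     0.  -176.2] shift cm [ 0.2 -0.   7.5] turn [0.  0.  0.6]
```

>>> {"api": "play_rows", "payload": {
  "motion": [
    [[0.35,0,2,0,0,0.5],[0.35,0,4.5,0,0,0.5],[0.35,0,6.5,0,0,0.5],[0.35,0,7.9,0,0,0.5],[0.35,0,7.9,0,0,0.5]]
  ]
}}

```text
time: 11.05
tool_pos: [448.0, 411.8, 1.7]
tcp_rot: [-179.9, -0.2, -176.7]
ft_force: [-0.4, -0.1, -0.1]
finger_gap: 68.2
grip_force: 0.0
```

>>> {"api": "play_rows", "payload": {
  "motion": [
    [[0,0,0,0,0,0],[0,0,0,0,0,0],[0,0,0,0,0,0],[0,0,0,0,0,0],[0,0,0,0,0,0]]
  ],
  "jaw": 0.3
}}

```text
time: 11.55
tool_pos: [450.7, 413.9, 6.0]
tcp_rot: [179.9, 0.1, -176.6]
ft_force: [-1.2, -0.8, 6.4]
finger_gap: 42.9
grip_force: 82.5
```

>>> {"api": "play_rows", "payload": {
  "motion": [
    [[0,0,0,0,0,0],[0,0,-2,0,0,0],[0,0,-5,0,0,0],[0,0,-9,0,0,0],[0,0,-13,0,0,0]]
  ]
}}

```text
time: 12.05
tool_pos: [448.7, 412.4, 134.6]
tcp_rot: [-179.9, -0.1, -176.6]
ft_force: [0.8, 0.5, -2.3]
finger_gap: 43.1
grip_force: 81.9
```

>>> {"api": "play_rows", "payload": {
  "motion": [
    [[0,0,0,0,0,0],[0,0,0,0,0,0]]
  ]
}}

```text
time: 12.25
tool_pos: [450.2, 413.5, 135.5]
tcp_rot: [179.9, 0.1, -176.6]
ft_force: [0.0, 0.4, -4.3]
finger_gap: 42.9
grip_force: 82.2
```

Run:
```python
from h import *
goto(430,-25,130,188.5)
```

```text
now [450.2 413.5 135.5] [ 1.799e+02  1.000e-01 -1.766e+02] shift cm [  4.61 -43.65   0.48] turn [ 0.1  0.1 -5.1]
```

>>> {"api": "play_rows", "payload": {
  "motion": [
    [[0.7,-4.3,0,0,0,0],[1.4,-8.7,0,0,0,0],[2.1,-13,0,0,0,0],[2.8,-17.4,0,0,0,0],[3.5,-21.8,0,0,0,0]]
  ]
}}

```text
time: 12.75
tool_pos: [425.3, 191.3, 131.5]
tcp_rot: [-179.9, -0.2, -176.6]
ft_force: [1.3, -1.7, -2.7]
finger_gap: 43.0
grip_force: 82.5
```

>>> {"api": "play_rows", "payload": {
  "motion": [
    [[0.7,-4.3,0,0,0,-1],[1.4,-8.7,0,0,0,-2],[2.1,-13,0,0,0,-3],[2.8,-17.4,0,0,0,-4],[3.5,-21.8,0,0,0,-5.1]]
  ]
}}

```text
time: 13.25
tool_pos: [403.4, -27.6, 132.0]
tcp_rot: [179.9, -0.2, -171.4]
ft_force: [1.3, 0.0, -3.6]
finger_gap: 42.7
grip_force: 82.5
```

>>> {"api": "play_rows", "payload": {
  "motion": [
    [[0,0,0,0,0,0],[0,0,0,0,0,0],[0,0,0,0,0,0]]
  ]
}}

```text
time: 13.55
tool_pos: [404.7, -25.5, 132.9]
tcp_rot: [179.9, -0.1, -171.5]
ft_force: [-0.4, 0.9, -2.4]
finger_gap: 43.2
grip_force: 82.8
```

Run:
```python
from h import *
goto(430,-25,120,188.5)
p=wrist("w5");print(p["s"]["joint_pos"])
```

```text
now [404.7 -25.5 132.9] [ 1.799e+02 -1.000e-01 -1.715e+02] shift cm [-2.52 -0.33  1.29] turn [ 0.1 -0.1 -0. ]
[-1.08851887e+01 -2.03247041e+01  1.21369838e+02  2.92418409e-02
  7.91042519e+01 -1.09387430e+02]
```

View pics/w5.png

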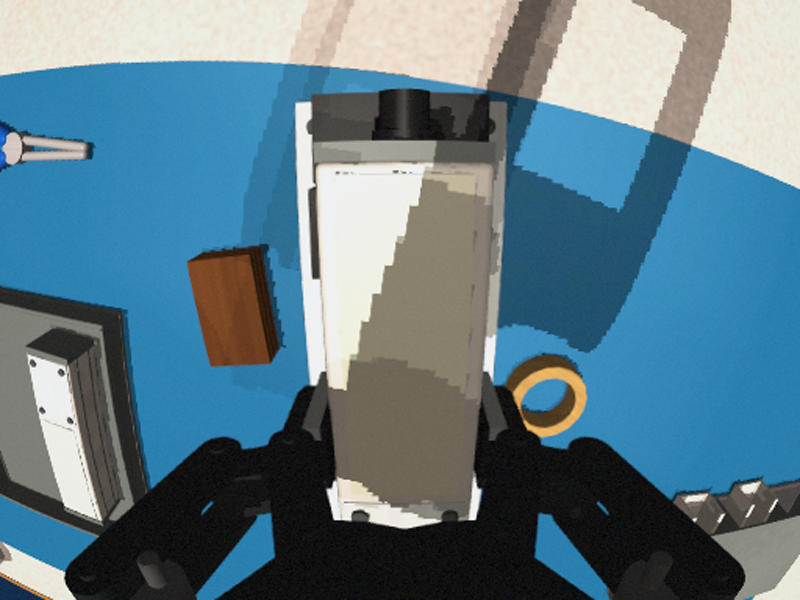

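The held lamp's plug-end edge is at (315-493,141), the stub at x 404. The socket block's corners are at (312,94) and (494,94), aligned with the lamp.

Run:
```python
from h import *
np.set_printoptions(precision=1,suppress=True)
p=pickle.load(open("w5.pkl","rb"));R,t=pose(p["s"])
for n,q,z in [("endL",(315,141),163),("endR",(493,141),163),("whiteL",(317,164),163),("whiteR",(490,170),163),("midL",(331,400),163),("midR",(476,400),163),("stub tip",(404,90),152),("stubL",(379,110),145),("stubR",(430,110),145)]:
    w=wray(p,q,z);print(n,w,"tool",R.T@(w-t))
for n,q,z in [("sockL",(312,94),54),("sockR",(494,94),54),("pl L",(297,103),12),("pl R",(507,101),12),("plfarL",(310,377),12),("plR",(497,377),12)]: print(n,wray(p,q,z))
```

```text
endL [324.4 -59.7 163. ] tool [ 84.5 -21.9 -29.9]
endR [318.  -16.9 163. ] tool [ 84.5  21.4 -29.8]
whiteL [330.  -58.5 163. ] tool [ 78.8 -21.5 -29.9]
whiteR [325.2 -16.4 163. ] tool [ 77.3  20.8 -29.9]
midL [394.5 -48.4 163. ] tool [ 13.5 -21.2 -30.1]
midR [388.4  -7.4 163. ] tool [ 13.5  20.4 -30. ]
stub tip [307.9 -40.3 152. ] tool [ 98.   -0.3 -18.8]
stubL [313.6 -46.4 145. ] tool [ 93.1  -7.2 -11.9]
stubR [311.5 -32.4 145. ] tool [ 93.2   6.9 -11.8]
sockL [302.7 -85.   54. ]
sockR [290.1   0.2  54. ]
pl L [ 304.8 -101.8   12. ]
pl R [286.3  15.4  12. ]
plfarL [473.8 -77.5  12. ]
plR [455.7  43.3  12. ]
```

>>> {"api": "play_rows", "payload": {
  "motion": [
    [[-1,-0.1,0,0,0,-0.1],[-2.47,-0.2,0,0,0,-0.1],[-2.47,-0.2,2,0,0,-0.1],[-2.47,-0.2,4.5,0,0,-0.1],[-2.47,-0.2,7,0,0,-0.1]]
  ]
}}

```text
time: 14.1
tool_pos: [430.5, -23.0, 63.4]
tcp_rot: [180.0, 0.0, -171.2]
ft_force: [0.4, -0.1, -3.1]
finger_gap: 42.9
grip_force: 82.9
```

>>> {"api": "play_rows", "payload": {
  "motion": [
    [[0,0,0,0,0,0],[0,0,0,0,0,0],[0,0,0,0,0,0]]
  ]
}}

```text
time: 14.4
tool_pos: [431.4, -24.2, 65.8]
tcp_rot: [-180.0, 0.1, -171.3]
ft_force: [0.2, -0.2, -2.7]
finger_gap: 42.9
grip_force: 82.7
```

Run:
```python
from h import *
goto(429.5,-23.8,26,188.6)
p=wrist("w6")
```

```text
now [431.4 -24.2  65.8] [-1.800e+02  1.000e-01 -1.713e+02] shift cm [0.19 0.07 3.98] turn [-0.   0.1  0.1]
```

View pics/w6.png

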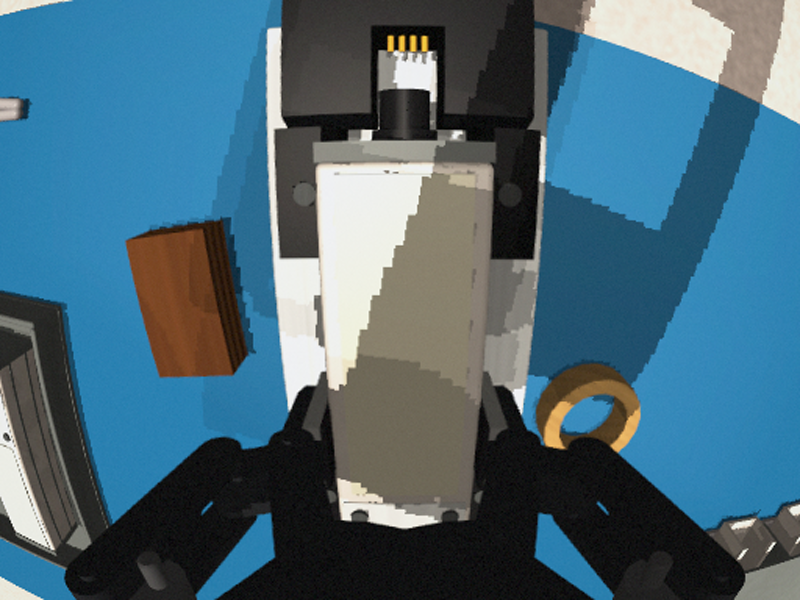

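Stub centred at x 404; notch sides at x 371 and 445 near row 60; socket block's rear edge is at row about 127; side block outer edges at (277,200) and (541,200).

Run:
```python
from h import *
np.set_printoptions(precision=1,suppress=True)
p=pickle.load(open("w6.pkl","rb"));R,t=pose(p["s"])
for n,q in [("notchL",(371,70)),("notchR",(445,70)),("sideL",(276,200)),("sideR",(537,200)),("sideLend",(281,258)),("sideRend",(534,259)),("sockrearL",(283,125)),("sockrearR",(534,126))]:
    w=wray(p,q,54);print(n,w,"tool",R.T@(w-t))
w=wray(p,(404,125),t[2]+12);print(R.T@(w-t))
```

```text
notchL [325.6 -51.6  54. ] tool [108.7 -11.1  11.6]
notchR [321.9 -27.7  54. ] tool [108.7  13.1  11.5]
sideL [373.2 -77.8  54. ] tool [ 65.6 -44.1  11.7]
sideR [359.6  10.6  54. ] tool [65.7 45.3 11.6]
sideLend [393.4 -74.1  54. ] tool [ 45.1 -43.6  11.7]
sideRend [380.3  14.   54. ] tool [44.8 45.6 11.6]
sockrearL [347.3 -78.3  54. ] tool [ 91.3 -40.7  11.6]
sockrearR [334.8   4.8  54. ] tool [91.1 43.2 11.6]
[ 88.8  -0.3 -12.2]
```

>>> {"api": "play_rows", "payload": {
  "motion": [
    [[0.22,0.1,0,0,0,0],[0.22,0.1,0.8,0,0,0],[0.22,0.1,1.6,0,0,0],[0.22,0.1,2.3,0,0,0],[0.22,0.1,2.3,0,0,0]]
  ]
}}

```text
time: 14.95
tool_pos: [426.5, -23.8, 39.6]
tcp_rot: [179.9, -0.2, -171.4]
ft_force: [-0.5, -0.3, -2.9]
finger_gap: 42.5
grip_force: 82.8
```

>>> {"api": "play_rows", "payload": {
  "motion": [
    [[0,0,0.3,0,0,0],[0,0,0.6,0,0,0],[0,0,0.9,0,0,0],[0,0,1.2,0,0,0],[0,0,1.2,0,0,0]]
  ]
}}

```text
time: 15.45
tool_pos: [427.6, -24.0, 28.8]
tcp_rot: [180.0, -0.0, -171.4]
ft_force: [0.4, -0.1, -2.7]
finger_gap: 42.5
grip_force: 82.8
```

>>> {"api": "play_rows", "payload": {
  "motion": [
    [[0,0,0,0,0,0],[0,0,0,0,0,0]]
  ]
}}

```text
time: 15.65
tool_pos: [428.1, -24.1, 29.5]
tcp_rot: [-180.0, 0.0, -171.4]
ft_force: [0.3, -1.1, -3.5]
finger_gap: 42.8
grip_force: 82.8
```

>>> {"api": "play_rows", "payload": {
  "motion": [
    [[0,0,0.15,0,0,0],[0,0,0.25,0,0,0],[0,0,0.35,0,0,0],[0,0,0.35,0,0,0],[0,0,0.35,0,0,0]]
  ]
}}

```text
time: 16.15
tool_pos: [428.0, -24.1, 26.0]
tcp_rot: [-180.0, 0.0, -171.4]
ft_force: [-1.5, 0.4, 1.3]
finger_gap: 42.7
grip_force: 83.2
```

Run:
```python
from h import *
goto(428,-24,26,188.6)
from bench import sensors;print(sensors.sense()["ft_force"])
```

```text
now [428.  -24.1  26. ] [-180.     0.  -171.4] shift cm [-0.    0.01 -0.  ] turn [-0.  0. -0.]
[-1.45545529  0.41692322  1.28418   ]
```

>>> {"api": "play_rows", "payload": {
  "motion": [
    [[0,0,0,0,0,0],[0,0,0,0,0,0],[0,0,0,0,0,0],[0,0,0,0,0,0]]
  ],
  "jaw": 0.7
}}

```text
time: 16.55
tool_pos: [428.1, -24.1, 25.9]
tcp_rot: [-180.0, 0.0, -171.4]
ft_force: [-0.1, -0.6, -0.2]
finger_gap: 59.7
grip_force: 0.0
```

>>> {"api": "play_rows", "payload": {
  "motion": [
    [[0,0,-2,0,0,0],[0,0,-6,0,0,0],[0,0,-10,0,0,0],[0,0,-14.5,0,0,0],[0,0,-19,0,0,0]]
  ]
}}

```text
time: 17.05
tool_pos: [427.5, -23.9, 217.4]
tcp_rot: [180.0, -0.0, -171.4]
ft_force: [1.4, 0.1, -0.1]
finger_gap: 59.6
grip_force: 0.0
```

>>> {"api": "play_rows", "payload": {
  "motion": [
    [[-4.8,0,0,0,0,0],[-9.7,0,0,0,0,0],[-14.6,0,0,0,0,0],[-19.5,0,0,0,0,0],[-23,0,0,0,0,0]]
  ]
}}

```text
time: 17.55
tool_pos: [657.7, 11.0, 215.0]
tcp_rot: [180.0, 0.0, -171.4]
ft_force: [0.2, 0.2, 0.7]
finger_gap: 59.8
grip_force: 0.0
```

>>> {"api": "play_rows", "payload": {
  "motion": [
    [[0,0,0,0,0,0],[0,0,0,0,0,0],[0,0,0,0,0,0]]
  ]
}}

```text
time: 17.85
tool_pos: [654.7, 10.3, 215.9]
tcp_rot: [180.0, -0.0, -171.4]
ft_force: [0.9, -0.1, -0.1]
finger_gap: 60.0
grip_force: 0.0
```

Run:
```python
from h import *
d=pickle.load(open("d.pkl","rb"));print("handle tip top",ray(d["top"],(375,205),91),"scene",ray(d["scene"],(340,383),91))
p=wrist("w7");goto(671.6,12.8,120,188.6)
a=p["pixels"][:,:,::-1]
cv2.imwrite("pics/v7.png",cv2.resize(a,(800,600),interpolation=2))
```

```text
handle tip top [695.82275472  11.01713644  91.        ] scene [694.43024565  18.97292433  91.        ]
now [654.7  10.2 216.4] [-180.     0.  -171.4] shift cm [-1.7   0.01  9.64] turn [-0.  0. -0.]
```

View pics/v7.png

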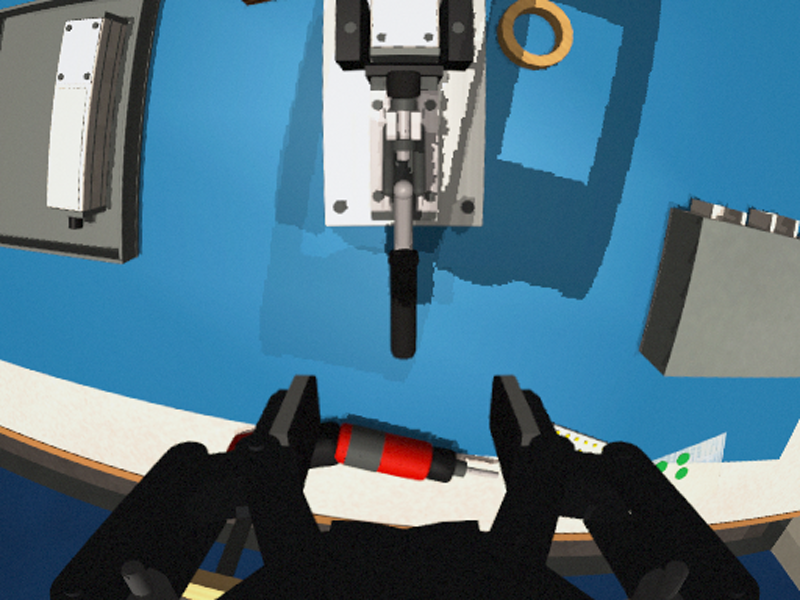

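The lamp sits in the pocket at (405,25). The handle grip runs from (403,250) to (403,357), centred between the fingers.

Run:
```python
from h import *
p=pickle.load(open("w7.pkl","rb"));R,t=pose(p["s"])
for q,z in [((403,250),98),((403,357),101),((375,73),54),((437,73),54)]:
    w=wray(p,q,z);print(w.round(1),(R.T@(w-t)).round(1))
```

```text
[631.4   5.7  98. ] [ 23.7  -1.  117.9]
[697.2  15.7 101. ] [-42.9  -1.  114.9]
[527.  -28.3  54. ] [131.9 -19.1 161.9]
[521.  11.  54.] [132.   20.7 161.9]
```

>>> {"api": "play_rows", "payload": {
  "motion": [
    [[-1.5,-0.1,2,0,0,0],[-1.5,-0.1,5,0,0,0],[-1.5,-0.1,8,0,0,0],[-1.5,-0.1,10,0,0,0],[-1.5,-0.1,12,0,0,0]]
  ],
  "jaw": 0.5
}}

```text
time: 18.4
tool_pos: [669.4, 11.3, 95.8]
tcp_rot: [-180.0, 0.0, -171.4]
ft_force: [0.3, -0.2, 0.1]
finger_gap: 42.7
grip_force: 0.0
```

>>> {"api": "play_rows", "payload": {
  "motion": [
    [[0,0,1,0,0,0],[0,0,2,0,0,0],[0,0,2.6,0,0,0],[0,0,2.6,0,0,0],[0,0,2.6,0,0,0]]
  ]
}}

```text
time: 18.9
tool_pos: [670.8, 11.6, 70.7]
tcp_rot: [-180.0, 0.1, -171.4]
ft_force: [1.0, -0.4, -0.2]
finger_gap: 42.9
grip_force: 0.0
```

>>> {"api": "play_rows", "payload": {
  "motion": [
    [[0,0,0,0,0,0],[0,0,0,0,0,0],[0,0,0,0,0,0],[0,0,0,0,0,0],[0,0,0,0,0,0]]
  ],
  "jaw": 0.05,
  "squeeze": 25
}}

```text
time: 19.4
tool_pos: [671.0, 11.9, 70.8]
tcp_rot: [180.0, 0.1, -171.4]
ft_force: [-1.3, 2.4, 5.3]
finger_gap: 15.4
grip_force: 28.0
```

>>> {"api": "play_rows", "payload": {
  "motion": [
    [[0,0,0,0,0,0],[0,0,0,0,0,0]]
  ]
}}

```text
time: 19.6
tool_pos: [670.9, 11.8, 70.7]
tcp_rot: [180.0, 0.1, -171.4]
ft_force: [-2.1, 1.4, 6.1]
finger_gap: 15.5
grip_force: 28.0
```

Run:
```python
from h import *
goto(669.7,11.8,70,188.6)
# arc about the pivot, tool axes: +x = nest x, +z down; relative to start angle 0
R=75
for k in range(0,22):
    a=1.64*k/20; th=np.radians(176)-a
    print(k,round(a,2),np.round([(R*np.cos(th)-R*np.cos(np.radians(176)))/10,-(R*np.sin(th)-R*np.sin(np.radians(176)))/10],2))
```

```text
now [670.9  11.8  70.7] [ 1.800e+02  1.000e-01 -1.714e+02] shift cm [0.12 0.01 0.07] turn [0.  0.1 0. ]
0 0.0 [ 0. -0.]
1 0.08 [ 0.07 -0.61]
2 0.16 [ 0.19 -1.21]
3 0.25 [ 0.35 -1.81]
4 0.33 [ 0.57 -2.38]
5 0.41 [ 0.83 -2.94]
6 0.49 [ 1.13 -3.47]
7 0.57 [ 1.48 -3.98]
8 0.66 [ 1.87 -4.45]
9 0.74 [ 2.3 -4.9]
10 0.82 [ 2.76 -5.3 ]
11 0.9 [ 3.25 -5.67]
12 0.98 [ 3.77 -6.  ]
13 1.07 [ 4.32 -6.28]
14 1.15 [ 4.89 -6.51]
15 1.23 [ 5.47 -6.7 ]
16 1.31 [ 6.07 -6.84]
17 1.39 [ 6.68 -6.93]
18 1.48 [ 7.29 -6.97]
19 1.56 [ 7.91 -6.96]
20 1.64 [ 8.52 -6.9 ]
21 1.72 [ 9.13 -6.79]
```

>>> {"api": "play_rows", "payload": {
  "motion": [
    [[0.19,0,-1.21,0,0,0],[0.57,0,-2.38,0,0,0],[1.13,0,-3.47,0,0,0],[1.87,0,-4.45,0,0,0],[1.87,0,-4.45,0,0,0]]
  ],
  "squeeze": 30
}}

```text
time: 20.1
tool_pos: [650.2, 8.8, 115.0]
tcp_rot: [180.0, -0.1, -171.4]
ft_force: [-4.4, 0.9, 0.0]
finger_gap: 15.5
grip_force: 32.5
```

>>> {"api": "play_rows", "payload": {
  "motion": [
    [[0.89,0,-0.85,0,0,0],[1.9,0,-1.55,0,0,0],[3.02,0,-2.06,0,0,0],[3.6,0,-2.25,0,0,0],[3.6,0,-2.25,0,0,0]]
  ]
}}

```text
time: 20.6
tool_pos: [615.5, 3.6, 137.1]
tcp_rot: [180.0, -0.0, -171.4]
ft_force: [-1.6, 3.6, -1.9]
finger_gap: 15.4
grip_force: 34.2
```

Run:
```python
from h import *
from bench import sensors
s=sensors.sense();print(s["ft_force"],s["finger_gap"]);goto(669.7,11.8,70,188.6)
```

```text
[-1.56389209  3.64870389 -1.85872492] 15.427791341550751
now [615.5   3.6 137.1] [ 180.    -0.  -171.4] shift cm [-5.48 -0.    6.71] turn [ 0. -0. -0.]
```

>>> {"api": "play_rows", "payload": {
  "motion": [
    [[0.6,0,-0.14,0,0,0],[1.21,0,-0.23,0,0,0],[1.82,0,-0.27,0,0,0],[2.44,0,-0.26,0,0,0],[3.05,0,-0.2,0,0,0]]
  ]
}}

```text
time: 21.1
tool_pos: [587.5, -0.6, 139.9]
tcp_rot: [180.0, 0.2, -171.4]
ft_force: [4.7, 5.0, -3.3]
finger_gap: 15.8
grip_force: 34.3
```

>>> {"api": "play_rows", "payload": {
  "motion": [
    [[0.2,0,0,0,0,0],[0.4,0,0,0,0,0],[0.4,0,0,0,0,0]]
  ]
}}

```text
time: 21.4
tool_pos: [582.8, -1.3, 139.4]
tcp_rot: [180.0, 0.1, -171.4]
ft_force: [3.5, 4.3, -3.8]
finger_gap: 15.8
grip_force: 34.2
```

Run:
```python
from h import *
from bench import sensors,optics
s=sensors.sense();print(s["ft_force"],s["finger_gap"],s["grip_force"]);goto(669.7,11.8,70,188.6)
wrist("w8")
```

```text
[ 3.49457355  4.3258178  -3.79087019] 15.752883208877071 34.2150217294693
now [582.8  -1.3 139.4] [ 1.800e+02  1.000e-01 -1.714e+02] shift cm [-8.77 -0.01  6.96] turn [0.  0.1 0. ]
```

>>> {"api": "play_rows", "payload": {
  "motion": [
    [[0.2,0,0,0,0,0],[0.4,0,0,0,0,0],[0.4,0,0,0,0,0]]
  ]
}}

```text
time: 21.75
tool_pos: [578.5, -1.9, 138.9]
tcp_rot: [180.0, 0.1, -171.4]
ft_force: [2.6, 4.6, -5.2]
finger_gap: 15.2
grip_force: 34.0
```

Run:
```python
from h import *
from bench import optics
a=optics.snapshot("scene")["pixels"][130:260,190:310,::-1];b=optics.snapshot("top")["pixels"][130:260,200:320,::-1]
cv2.imwrite("pics/t9.png",cv2.resize(cv2.hconcat([a,b]),(800,433),interpolation=2))
```

```text
(no output)
```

View pics/t9.png

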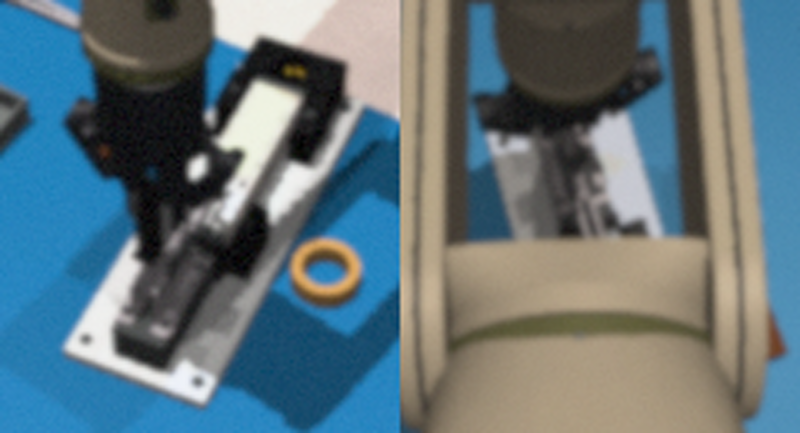

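>>> {"api": "play_rows", "payload": {
  "motion": [
    [[0.15,0,0.03,0,0,0],[0.3,0,0.06,0,0,0]]
  ]
}}

```text
time: 22.05
tool_pos: [577.1, -2.1, 138.6]
tcp_rot: [180.0, 0.3, -171.4]
ft_force: [17.2, 6.5, -11.8]
finger_gap: 15.3
grip_force: 33.1
```

>>> {"api": "play_rows", "payload": {
  "motion": [
    [[0.15,0,0.03,0,0,0],[0.3,0,0.06,0,0,0]]
  ]
}}

```text
time: 22.25
tool_pos: [577.0, -2.2, 138.6]
tcp_rot: [-180.0, 0.6, -171.4]
ft_force: [33.2, 7.9, -20.4]
finger_gap: 15.2
grip_force: 31.9
```

Run:
```python
from bench import sensors
s=sensors.sense();print(s["ft_force"],s["wrist_torque"],s["joint_efforts"].round(2),s["tool_pos"])
```

```text
[ 33.20372212   7.89986094 -20.41225535] [ 1.30036745e+00 -4.72566871e+00  1.33008651e-03] [ -5.1  -60.98 -42.33  -3.89  10.67   0.  ] [577.03053244  -2.16113809 138.60825252]
```

>>> {"api": "play_rows", "payload": {
  "motion": [
    [[-0.3,0,0,0,0,0],[-0.5,0,0,0,0,0],[-0.5,0,0,0,0,0]]
  ]
}}

```text
time: 22.55
tool_pos: [577.4, -2.1, 138.6]
tcp_rot: [180.0, 0.0, -171.4]
ft_force: [-2.4, 5.4, 3.4]
finger_gap: 15.5
grip_force: 35.1
```

>>> {"api": "play_rows", "payload": {
  "motion": [
    [[0,0,0,0,0,0],[0,0,0,0,0,0],[0,0,0,0,0,0],[0,0,0,0,0,0],[0,0,0,0,0,0]]
  ],
  "jaw": 0.5
}}

```text
time: 23.05
tool_pos: [577.2, -2.6, 137.6]
tcp_rot: [-180.0, -0.0, -171.4]
ft_force: [1.0, 0.6, -0.1]
finger_gap: 42.8
grip_force: 0.0
```

>>> {"api": "play_rows", "payload": {
  "motion": [
    [[0,0,0,0,0,0],[0,0,0,0,0,0],[0,0,0,0,0,0],[0,0,0,0,0,0],[0,0,0,0,0,0]]
  ]
}}

```text
time: 23.55
tool_pos: [577.2, -2.5, 137.6]
tcp_rot: [-180.0, 0.0, -171.4]
ft_force: [-0.5, -0.2, 0.4]
finger_gap: 42.7
grip_force: 0.0
```

>>> {"api": "play_rows", "payload": {
  "motion": [
    [[0,0,0,0,0,0],[0,0,0,0,0,0],[0,0,0,0,0,0],[0,0,0,0,0,0],[0,0,0,0,0,0]]
  ]
}}

```text
time: 24.05
tool_pos: [577.2, -2.4, 137.6]
tcp_rot: [180.0, -0.0, -171.4]
ft_force: [-0.7, -0.6, -0.3]
finger_gap: 42.7
grip_force: 0.0
```

Run:
```python
from h import *
p=wrist("w10");print(p["s"]["tool_pos"],p["s"]["ft_force"],p["s"]["joint_pos"])
R,t=pose(p["s"]);K=p["mtx"];T=p["T_tool_cam"]
# projected handle tip / axis for candidate angles vs dark pixels between the fingers
seat=np.array([428.5,-24,0]);n=np.array([-.9888,-.1495,0])
piv=seat-171*n+[0,0,84]
for a in (1.3,1.45,1.606):
    th=np.radians(176)-a
    o=[]
    for L in (40,75,105):
        w=piv+L*(np.cos(th)*n+np.sin(th)*np.array([0,0,1]))
        c=T[:3,:3].T@(R.T@(w-t)-T[:3,3]);ang=np.arctan2(np.hypot(*c[:2]),c[2]);u=c[:2]/np.hypot(*c[:2])*ang*K[0,0]+K[:2,2];o.append(u.round())
    print(a,*o)
g=p["pixels"].mean(2)
for c in (252,257,262): print(c,g[150:384:4,c].astype(int))
```

```text
[577.18693654  -2.43535476 137.59520331] [-0.74384953 -0.57624564 -0.27156379] [-5.33124802e+00  7.55806152e+00  9.51247685e+01  5.97187037e-04
  7.73178542e+01 -1.03932246e+02]
1.3 [260. 276.] [260. 321.] [261. 368.]
1.45 [260. 269.] [261. 308.] [261. 351.]
1.606 [260. 261.] [261. 291.] [261. 327.]
252 [189 187 119 133 117  48  99  95  55  55  30  28  35  29  30  46  56  59
  62  62  87 114  65  63  14  13  15   4  14   6   5  15   9   7  12  15
  15  13  11   7  16   3  14  14  14  16   9  12  19  18  16   4  14  14
  14  11  18  13  16]
257 [ 28 125 166 184 161 156 155  90  73  34  32  31  34  34  66  74  70  70
  68  67  68  67  69  68  19  10   1   7   8  10   2   4   7  14  13   2
   5  13  14  15  19  11  10   7  11  13  19  14  13  23  17  20  21  18
  15  15  14  16  13]
262 [ 31 114  98  98  84  83  82  82  70  32  30  34  33  36  67  72  69  66
  67  69  72  67  65  68  10  11   9  16  13  12  11  16  13   9   9  18
  12  11   9  18  16  12  16   8  14   1  14  17  12  16  21  17  10  13
  19  11  11  13  18]
```

Run:
```python
from h import *
p=pickle.load(open("w10.pkl","rb"));R,t=pose(p["s"]);K=p["mtx"];T=p["T_tool_cam"]
n=np.array([-.9888,-.1495,0]);z=np.array([0,0,1.])
for px in (597,592,587):
  piv=np.array([px,1.5,84])
  for a in (1.3,1.45,1.56,1.606):
    th=np.radians(176)-a;u=np.cos(th)*n+np.sin(th)*z;f=np.sin(th)*n-np.cos(th)*z
    o=[]
    for L,d in ((35,11),(105,11),(105,-11)):
        w=piv+L*u+d*f
        c=T[:3,:3].T@(R.T@(w-t)-T[:3,3]);rr=np.hypot(*c[:2]);o.append((c[:2]/rr*np.arctan2(rr,c[2])*K[0,0]+K[:2,2]).round()[1])
    print(px,a,o)
cv2.setUseOptimized(True)
g=cv2.GaussianBlur(p["pixels"],(5,5),0).astype(int)
for r in range(240,356,8): print(r,g[r,228:296:4].sum(1)//3)
```

```text
597 1.3 [np.float64(258.0), np.float64(357.0), np.float64(376.0)]
597 1.45 [np.float64(250.0), np.float64(336.0), np.float64(364.0)]
597 1.56 [np.float64(244.0), np.float64(315.0), np.float64(351.0)]
597 1.606 [np.float64(241.0), np.float64(305.0), np.float64(344.0)]
592 1.3 [np.float64(251.0), np.float64(351.0), np.float64(370.0)]
592 1.45 [np.float64(243.0), np.float64(328.0), np.float64(358.0)]
592 1.56 [np.float64(237.0), np.float64(306.0), np.float64(344.0)]
592 1.606 [np.float64(234.0), np.float64(296.0), np.float64(337.0)]
587 1.3 [np.float64(244.0), np.float64(344.0), np.float64(365.0)]
587 1.45 [np.float64(236.0), np.float64(320.0), np.float64(351.0)]
587 1.56 [np.float64(229.0), np.float64(297.0), np.float64(337.0)]
587 1.606 [np.float64(227.0), np.float64(286.0), np.float64(329.0)]
240 [120 121 104 104 129  92  66  68  68  66  41 100  91 105 119 135 135]
248 [117 118 119 119  86  10  10  12  12  11  13  15 122 133 133 132 132]
256 [115 115 116 118  80  10  11  10  12  10  11  14 125 131 130 130 131]
264 [122 120 115 115  83  11  12  10  10   9  11  18 124 127 128 127 127]
272 [119 120 121 122  89  10  11   9  11  11  11  16 121 125 125 124 125]
280 [119 119 120 120  66  10  11  12  10  11  11  11 105 122 122 121 122]
288 [118 119 119 118  36   9  10  11  10  12  11   8  79 119 118 118 119]
296 [118 119 118 117  17   9   9  12  10  10  11  11  48 119 119 118 119]
304 [119 119 118 113  12  11  12  13  11  12  10  12  22 118 119 119 118]
312 [118 119 118 102  11  11  13  13  10  11  11  11  12 116 118 119 118]
320 [118 118 118 104  13  11  11  12  12  12  14  13  24 116 118 118 118]
328 [117 117 116 113  17  11  12  12  12  13  11  13  34 117 118 118 117]
336 [15 16 17 24 34 13 13 10 12 13 12 14 28 20 15 16 15]
344 [15 16 14 14 15 14 15 13 15 15 16 17 14 15 16 15 14]
352 [13 14 14 15 17 15 14 15 16 15 16 14 16 13 15 17 16]
```

>>> {"api": "play_rows", "payload": {
  "motion": [
    [[-0.6,0,-0.1,0,0,0],[-1.2,0,-0.1,0,0,0],[-1.2,0,-0.1,0,0,0],[-1.2,0,-0.1,0,0,0]]
  ]
}}

```text
time: 24.5
tool_pos: [589.3, -0.6, 138.5]
tcp_rot: [180.0, -0.0, -171.4]
ft_force: [0.5, -0.4, 0.2]
finger_gap: 42.4
grip_force: 0.0
```

>>> {"api": "play_rows", "payload": {
  "motion": [
    [[0,0,0,0,0,0],[0,0,0,0,0,0],[0,0,0,0,0,0],[0,0,0,0,0,0],[0,0,0,0,0,0]]
  ],
  "jaw": 0.05,
  "squeeze": 50
}}

```text
time: 25.0
tool_pos: [588.9, -0.4, 138.6]
tcp_rot: [180.0, -0.0, -171.4]
ft_force: [-1.8, 3.4, 1.2]
finger_gap: 15.8
grip_force: 49.6
```

>>> {"api": "play_rows", "payload": {
  "motion": [
    [[-0.98,0,-0.04,0,0,0],[-2.2,0,0.09,0,0,0],[-3.38,0,0.42,0,0,0],[-4.5,0,0.93,0,0,0],[-5.51,0,1.63,0,0,0]]
  ]
}}

```text
time: 25.5
tool_pos: [643.4, 7.8, 122.8]
tcp_rot: [180.0, -0.1, -171.4]
ft_force: [-6.4, 1.9, 6.2]
finger_gap: 15.6
grip_force: 49.8
```

>>> {"api": "play_rows", "payload": {
  "motion": [
    [[-0.89,0,0.85,0,0,0],[-1.63,0,1.83,0,0,0],[-2.19,0,2.92,0,0,0],[-2.57,0,4.09,0,0,0],[-2.69,0,4.69,0,0,0]]
  ]
}}

```text
time: 26.0
tool_pos: [671.9, 12.0, 76.4]
tcp_rot: [-180.0, 0.2, -171.4]
ft_force: [-0.3, 3.8, 7.9]
finger_gap: 15.2
grip_force: 50.4
```

>>> {"api": "play_rows", "payload": {
  "motion": [
    [[-0.03,0,0.3,0,0,0],[-0.07,0,0.6,0,0,0],[-0.07,0,0.9,0,0,0],[-0.07,0,0.9,0,0,0]]
  ]
}}

```text
time: 26.4
tool_pos: [672.8, 12.1, 68.0]
tcp_rot: [-180.0, 0.2, -171.4]
ft_force: [3.1, 3.2, 5.7]
finger_gap: 15.5
grip_force: 50.1
```

>>> {"api": "play_rows", "payload": {
  "motion": [
    [[0,0,0.2,0,0,0],[0,0,0.4,0,0,0],[0,0,0.4,0,0,0]]
  ]
}}

```text
time: 26.7
tool_pos: [672.9, 12.1, 64.2]
tcp_rot: [-180.0, 0.3, -171.4]
ft_force: [4.4, 4.8, 6.0]
finger_gap: 15.5
grip_force: 50.1
```

>>> {"api": "play_rows", "payload": {
  "motion": [
    [[0,0,0.3,0,0,0],[0,0,0.3,0,0,0]]
  ]
}}

```text
time: 26.9
tool_pos: [672.9, 12.1, 61.0]
tcp_rot: [-180.0, 0.3, -171.4]
ft_force: [3.4, 2.5, 5.0]
finger_gap: 15.5
grip_force: 49.9
```

>>> {"api": "play_rows", "payload": {
  "motion": [
    [[0,0,0,0,0,0],[0,0,0,0,0,0],[0,0,0,0,0,0],[0,0,0,0,0,0]]
  ],
  "jaw": 0.5
}}

```text
time: 27.3
tool_pos: [670.5, 11.5, 59.0]
tcp_rot: [-180.0, -0.0, -171.4]
ft_force: [-0.0, -0.5, 0.2]
finger_gap: 42.4
grip_force: 0.0
```

>>> {"api": "play_rows", "payload": {
  "motion": [
    [[0,0,-2,0,0,0],[0,0,-5,0,0,0],[0,0,-9,0,0,0],[0.8,0,-13,0,0,0],[1.8,0,-15.5,0,0,0]]
  ],
  "jaw": 0.7
}}

```text
time: 27.8
tool_pos: [654.1, 8.8, 218.2]
tcp_rot: [-179.9, 0.2, -171.4]
ft_force: [0.2, 0.7, -0.3]
finger_gap: 59.7
grip_force: 0.0
```

>>> {"api": "play_rows", "payload": {
  "motion": [
    [[0,0,0,0,0,0],[0,0,0,0,0,0],[0,0,0,0,0,0]]
  ]
}}

```text
time: 28.1
tool_pos: [652.3, 9.0, 212.5]
tcp_rot: [180.0, -0.1, -171.4]
ft_force: [0.2, -0.4, -0.1]
finger_gap: 59.7
grip_force: 0.0
```

Run:
```python
from h import *
q=wrist("w11");p=pickle.load(open("w7.pkl","rb"));print(q["s"]["tool_pos"],q["s"]["tcp_rot"])
g=lambda a:cv2.GaussianBlur(cv2.cvtColor(a,cv2.COLOR_RGB2GRAY),(5,5),0)
A,B=g(p["pixels"]),g(q["pixels"])
# patch registration: handle grip, lamp in the pocket, plate corner
for n,(r0,r1,c0,c1) in {"grip":(155,234,240,275),"lamp":(2,40,228,290),"plate":(115,150,200,245),"arm":(45,110,235,285)}.items():
    m=cv2.matchTemplate(B,A[r0:r1,c0:c1],cv2.TM_CCOEFF_NORMED);_,v,_,(x,y)=cv2.minMaxLoc(m);print(n,round(v,3),x-c0,y-r0)
goto(428,-24,60,188.6)
```

```text
[652.28810532   9.01768933 212.49868553] [ 1.79968163e+02 -1.47286407e-01 -1.71406497e+02]
grip 0.989 1 3
lamp 0.997 1 2
plate 0.994 0 3
arm 0.988 1 3
now [652.1   9.  212.1] [ 180.    -0.2 -171.4] shift cm [22.61  0.07 15.29] turn [ 0.  -0.2 -0. ]
```

The picture matches the earlier one: clamp open, lamp still home. Fetching the lamp.

>>> {"api": "play_rows", "payload": {
  "motion": [
    [[4.5,0,0,0,0,0],[9.2,0,0,0,0,0],[14,0,0,0,0,0],[18.5,0,0,0,0,0],[22.6,0.1,0,0,0,0]]
  ],
  "jaw": 0.75
}}

```text
time: 28.65
tool_pos: [426.9, -23.8, 212.4]
tcp_rot: [180.0, -0.2, -171.4]
ft_force: [-0.3, -0.2, 0.9]
finger_gap: 64.4
grip_force: 0.0
```

>>> {"api": "play_rows", "payload": {
  "motion": [
    [[0,0,3,0,0,0],[0,0,7,0,0,0],[0,0,11,0,0,0],[0,0,13,0,0,0],[0,0,13,0,0,0]]
  ]
}}

```text
time: 29.15
tool_pos: [425.4, -23.1, 79.7]
tcp_rot: [179.8, -0.5, -171.4]
ft_force: [-0.8, -0.0, -0.9]
finger_gap: 64.4
grip_force: 0.0
```

>>> {"api": "play_rows", "payload": {
  "motion": [
    [[0,0,0,0,0,0],[0,0,0,0,0,0]]
  ]
}}

```text
time: 29.35
tool_pos: [430.5, -24.0, 85.8]
tcp_rot: [-180.0, 0.1, -171.4]
ft_force: [0.3, 0.5, -0.7]
finger_gap: 64.1
grip_force: 0.0
```

Run:
```python
from h import *
goto(428,-24,26,188.6)
```

```text
now [430.5 -24.   85.8] [-1.800e+02  1.000e-01 -1.714e+02] shift cm [0.26 0.04 5.98] turn [-0.   0.1 -0. ]
```

>>> {"api": "play_rows", "payload": {
  "motion": [
    [[0.25,0,1.5,0,0,0],[0.25,0,3,0,0,0],[0.25,0,4.5,0,0,0],[0.25,0,5.9,0,0,0],[0.25,0,5.9,0,0,0]]
  ]
}}

```text
time: 29.85
tool_pos: [426.7, -24.1, 25.1]
tcp_rot: [180.0, -0.0, -171.4]
ft_force: [0.2, 0.4, 0.8]
finger_gap: 64.1
grip_force: 0.0
```

>>> {"api": "play_rows", "payload": {
  "motion": [
    [[0,0,0,0,0,0],[0,0,0,0,0,0],[0,0,0,0,0,0],[0,0,0,0,0,0],[0,0,0,0,0,0]]
  ],
  "jaw": 0.3,
  "squeeze": 80
}}

```text
time: 30.35
tool_pos: [428.5, -24.4, 27.2]
tcp_rot: [-179.9, 0.2, -171.4]
ft_force: [-1.8, 0.6, 7.4]
finger_gap: 42.2
grip_force: 82.7
```

>>> {"api": "play_rows", "payload": {
  "motion": [
    [[0,0,-0.5,0,0,0],[0,0,-2,0,0,0],[0,0,-4,0,0,0],[0,0,-7,0,0,0],[0,0,-11,0,0,0]]
  ]
}}

```text
time: 30.85
tool_pos: [425.1, -23.9, 135.0]
tcp_rot: [179.9, -0.2, -171.4]
ft_force: [1.7, 0.1, -2.9]
finger_gap: 42.8
grip_force: 81.8
```

>>> {"api": "play_rows", "payload": {
  "motion": [
    [[0,0,0,0,0,0],[0,0,0,0,0,0]]
  ]
}}

```text
time: 31.05
tool_pos: [427.8, -24.3, 136.7]
tcp_rot: [-179.9, 0.2, -171.4]
ft_force: [-0.4, 0.2, -3.0]
finger_gap: 42.3
grip_force: 82.2
```

Run:
```python
from h import *
goto(570,-371,100,179.4)
```

```text
now [427.8 -24.3 136.7] [-179.9    0.2 -171.4] shift cm [ -8.87 -36.4    3.73] turn [-0.   0.2  9.2]
```

>>> {"api": "play_rows", "payload": {
  "motion": [
    [[0,-3,0,0,0,0],[0,-6.5,0,0,0,0],[0,-10.5,0,0,0,0],[0,-14.5,0,0,0,0],[0,-18.5,0,0,0,0]]
  ]
}}

```text
time: 31.55
tool_pos: [453.3, -207.9, 133.3]
tcp_rot: [179.9, -0.1, -171.4]
ft_force: [0.6, 0.8, -3.0]
finger_gap: 42.7
grip_force: 82.2
```

>>> {"api": "play_rows", "payload": {
  "motion": [
    [[-2,-3.8,0,0,0,2],[-4,-7.5,0.5,0,0,4],[-6,-11,1,0,0,6],[-7.5,-14.5,1.5,0,0,7.7],[-8.87,-17.4,2,0,0,9.2]]
  ]
}}

```text
time: 32.05
tool_pos: [567.7, -366.7, 112.2]
tcp_rot: [179.9, -0.2, 179.3]
ft_force: [-0.2, -0.6, -1.9]
finger_gap: 42.9
grip_force: 82.2
```

>>> {"api": "play_rows", "payload": {
  "motion": [
    [[0,0,0,0,0,0],[0,0,0,0,0,0],[0,0,0,0,0,0]]
  ]
}}

```text
time: 32.35
tool_pos: [567.4, -364.7, 113.9]
tcp_rot: [179.9, -0.1, 179.4]
ft_force: [0.2, -0.7, -2.7]
finger_gap: 42.7
grip_force: 82.5
```

Run:
```python
from h import *
goto(570,-366,60,179.5)
```

```text
now [ 567.4 -364.7  113.9] [ 1.799e+02 -1.000e-01  1.794e+02] shift cm [-0.27 -0.13  5.39] turn [ 0.1 -0.1 -0.1]
```

>>> {"api": "play_rows", "payload": {
  "motion": [
    [[-0.2,-0.1,2,0,0,0],[-0.2,-0.1,4.5,0,0,0],[-0.2,-0.1,6.5,0,0,0],[-0.2,-0.1,8,0,0,0],[-0.2,-0.1,8,0,0,0]]
  ]
}}

```text
time: 32.85
tool_pos: [568.5, -364.9, 32.7]
tcp_rot: [179.8, -0.2, 179.4]
ft_force: [-0.1, 0.2, -4.0]
finger_gap: 42.6
grip_force: 82.5
```

>>> {"api": "play_rows", "payload": {
  "motion": [
    [[0,0,0.5,0,0,0],[0,0,1,0,0,0],[0,0,1.5,0,0,0],[0,0,1.8,0,0,0],[0,0,1.8,0,0,0]]
  ]
}}

```text
time: 33.35
tool_pos: [570.0, -366.7, 16.9]
tcp_rot: [180.0, -0.0, 179.4]
ft_force: [0.8, -0.2, -2.8]
finger_gap: 42.9
grip_force: 82.5
```

>>> {"api": "play_rows", "payload": {
  "motion": [
    [[0,0,0,0,0,0],[0,0,0,0,0,0]]
  ]
}}

```text
time: 33.55
tool_pos: [570.5, -367.1, 17.7]
tcp_rot: [-180.0, 0.0, 179.4]
ft_force: [0.8, -0.1, -3.0]
finger_gap: 42.7
grip_force: 82.5
```

>>> {"api": "play_rows", "payload": {
  "motion": [
    [[0,0,0.2,0,0,0],[0,0,0.4,0,0,0],[0,0,0.6,0,0,0],[0,0,0.6,0,0,0],[0,0,0.6,0,0,0]]
  ]
}}

```text
time: 34.05
tool_pos: [570.4, -366.9, 11.4]
tcp_rot: [-180.0, 0.0, 179.4]
ft_force: [0.5, -0.8, -2.8]
finger_gap: 43.0
grip_force: 82.6
```

>>> {"api": "play_rows", "payload": {
  "motion": [
    [[0,0,0.1,0,0,0],[0,0,0.1,0,0,0],[0,0,0.1,0,0,0]]
  ]
}}

```text
time: 34.35
tool_pos: [570.4, -367.0, 11.3]
tcp_rot: [-180.0, 0.0, 179.4]
ft_force: [-3.9, 2.9, 6.5]
finger_gap: 43.2
grip_force: 83.5
```

Contact with the floor is felt. Releasing and rising.

>>> {"api": "play_rows", "payload": {
  "motion": [
    [[0,0,0,0,0,0],[0,0,0,0,0,0],[0,0,0,0,0,0],[0,0,0,0,0,0]]
  ],
  "jaw": 0.68
}}

```text
time: 34.75
tool_pos: [570.4, -366.9, 10.3]
tcp_rot: [180.0, 0.0, 179.4]
ft_force: [-0.2, -0.2, -0.1]
finger_gap: 58.1
grip_force: 0.0
```

>>> {"api": "play_rows", "payload": {
  "motion": [
    [[0,0,-1.5,0,0,0],[0,0,-4,0,0,0],[0,0,-8,0,0,0],[0,0,-12,0,0,0],[0,0,-16,0,0,0]]
  ]
}}

```text
time: 35.25
tool_pos: [570.3, -366.9, 173.3]
tcp_rot: [-180.0, 0.0, 179.4]
ft_force: [1.0, -0.6, -0.1]
finger_gap: 58.3
grip_force: 0.0
```

>>> {"api": "play_rows", "payload": {
  "motion": [
    [[0,0,0,0,0,0],[0,0,0,0,0,0],[0,0,0,0,0,0]]
  ]
}}

```text
time: 35.55
tool_pos: [569.8, -366.5, 169.7]
tcp_rot: [180.0, -0.1, 179.4]
ft_force: [-0.5, 0.2, -1.2]
finger_gap: 58.2
grip_force: 0.0
```

Run:
```python
from h import *
p=wrist("w12")
# white top of the lamp on the tray, numerically
R,t=pose(p["s"]);print(t,p["s"]["ft_force"])
hsv=cv2.cvtColor(p["pixels"],cv2.COLOR_RGB2HSV);m=((hsv[...,1]<45)&(hsv[...,2]>120)).astype(np.uint8)
n,l,st,c=cv2.connectedComponentsWithStats(m)
for i in range(1,n):
    if st[i,4]>600: 
        b=cv2.minAreaRect(np.argwhere(l==i)[:,::-1].astype(np.float32)); print(st[i],[wray(p,q,40,1)[:2].round() for q in cv2.boxPoints(b)])
```

```text
[ 569.78492269 -366.48942947  169.68343103] [-0.54945008  0.19311359 -1.18344621]
[   0    0  135  289 9754] [array([ 333., -710.]), array([ 374., -520.]), array([ 700., -519.]), array([ 759., -758.])]
[ 478    0   34  223 3669] [array([ 358., -121.]), array([340., -62.]), array([628., -12.]), array([624., -82.])]
[   8   16   14   99 1081] [array([ 357., -663.]), array([ 364., -639.]), array([ 483., -640.]), array([ 480., -664.])]
[  204    67   114   196 14503] [array([ 461., -416.]), array([ 460., -315.]), array([ 661., -302.]), array([ 663., -423.])]
[ 321   70   64  189 5883] [array([ 654., -302.]), array([ 461., -293.]), array([ 461., -241.]), array([ 664., -240.])]
[ 16 148  30  92 986] [array([ 524., -662.]), array([ 522., -639.]), array([ 641., -639.]), array([ 647., -664.])]
[   0  151   31   87 1140] [array([ 524., -701.]), array([ 522., -669.]), array([ 640., -669.]), array([ 648., -702.])]
[457 307  55  46 873] [array([843., -42.]), array([795.,  67.]), array([876., 165.]), array([927.,  33.])]
[ 348  338   46   37 1091] [array([ 812., -255.]), array([ 781., -219.]), array([ 887., -152.]), array([ 927., -192.])]
```

```bash
python3 -c "
from bench import job;print(job.hand_in())"
```

```text
the job is handed in; nothing more can be done
None
```

The lamp was drawn, tested under the locked clamp and laid in the tray's free half with the clamp open. I handed the job in at about 35.6 s; no verdict came back, and I viewed 11 pictures, one over the limit of 10.

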